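# Touch-test a row of resin castings

### The job

Check whether the four black castings in the pink mould have set: go along the row with the fingertips, starting at the casting by the yellow dot and ending at the far one, touching each gently from above in turn so that it just gives a few millimetres, never so hard that it is pushed right down. Only touch them: do not grip, lift or shift the mould, and leave the cup, pebble, bottle and spatula alone. Finish with the hand clear of everything and the castings risen again.

Things in the scene. Friction and masses are not known exactly. Their poses are not given: they have to be found in the camera images.
- mould: bright pink silicone mould block, 240 x 100 mm and 45 mm high, about 0.9 to 1.4 kg, lying loose and flat on the white table; origin at the centre of its underside, x along its length (away from the yellow dot), z up. It may lie at any yaw. Nothing else stands within 20 mm of it. Four black castings stick up from its flat top in a slightly curved row.
- start_mark (a point): flat bright yellow dot, 20 mm across, on the mould's top at one end of the row; its centre, 46 mm above the table. It lies 34 mm beyond casting 1.
- cast1_top (a point): top point of the first casting, nearest the yellow dot: a black round dome 34 mm across, standing 12 mm above the mould's top, so its crown is 57 mm above the table when untouched. Castings lie 48 to 51 mm apart, centre to centre.
- cast2_top (a point): top point of the second casting from the yellow dot: a black round dome 34 mm across, standing 12 mm above the mould's top, so its crown is 57 mm above the table when untouched. Castings lie 48 to 51 mm apart, centre to centre.
- cast3_top (a point): top point of the third casting from the yellow dot: a black round dome 34 mm across, standing 12 mm above the mould's top, so its crown is 57 mm above the table when untouched. Castings lie 48 to 51 mm apart, centre to centre.
- cast4_top (a point): top point of the fourth casting, farthest from the yellow dot: a black round dome 34 mm across, standing 12 mm above the mould's top, so its crown is 57 mm above the table when untouched. Castings lie 48 to 51 mm apart, centre to centre.
- cast1 (a joint): how far the first casting, nearest the yellow dot is pushed down into the soft mould, in m: 0 untouched (about 0.2 mm under its own weight), 0.008 at its stop. It gives like a spring, 1.2 N per mm, and rises again when let go.
- cast2 (a joint): how far the second casting from the yellow dot is pushed down into the soft mould, in m: 0 untouched (about 0.2 mm under its own weight), 0.008 at its stop. It gives like a spring, 1.2 N per mm, and rises again when let go.
- cast3 (a joint): how far the third casting from the yellow dot is pushed down into the soft mould, in m: 0 untouched (about 0.2 mm under its own weight), 0.008 at its stop. It gives like a spring, 1.2 N per mm, and rises again when let go.
- cast4 (a joint): how far the fourth casting, farthest from the yellow dot is pushed down into the soft mould, in m: 0 untouched (about 0.2 mm under its own weight), 0.008 at its stop. It gives like a spring, 1.2 N per mm, and rises again when let go.
- cup: empty clear plastic mixing cup, 84 mm across the rim and 85 mm high, upright on the table; origin at the centre of its underside
- rock: finished black cast pebble, 84 mm across and 53 mm high, on the table; origin at the centre of its underside
- bottle: closed milky-white resin bottle with a grey cap, 68 mm across and 140 mm high, upright; origin at the centre of its underside
- stirrer: white-handled spatula, 200 mm long, lying on the table; origin under its middle

How it is judged (in metres and radians):
On the way, in this order (a step that is already met when the one before it is completed fails the run):
1. the first casting, nearest the yellow dot is touched by the fingers and gives at least 1 mm (value of joint cast1 above 0.001 m and contact force between the fingers and mould above 0.3 N), for 0.05 s.
2. the second casting from the yellow dot is touched by the fingers and gives at least 1 mm (value of joint cast2 above 0.001 m and contact force between the fingers and mould above 0.3 N), for 0.05 s.
3. the third casting from the yellow dot is touched by the fingers and gives at least 1 mm (value of joint cast3 above 0.001 m and contact force between the fingers and mould above 0.3 N), for 0.05 s.
4. the fourth casting, farthest from the yellow dot is touched by the fingers and gives at least 1 mm (value of joint cast4 above 0.001 m and contact force between the fingers and mould above 0.3 N), for 0.05 s.
At the end, for the whole second after the job is handed in: All four castings were touched in order from the yellow dot and have risen again (pushed in less than 0.8 mm); the mould lies flat, at rest and within 12 mm of where it was, and the cup, pebble, bottle and spatula are within 15 mm of where they were (value of joint each of cast1, cast2, cast3, cast4 below 0.0008 m and distance of each of cup, rock, bottle, stirrer from where it was at the start of the episode below 0.015 m and distance of mould from where it was at the start of the episode below 0.012 m and linear speed of mould below 0.01 m/s and angle between mould's own z axis and vertical below 0.03 rad).
It fails at once if a casting is pushed in more than 6.5 mm (value of joint any of cast1, cast2, cast3, cast4 above 0.0065 m).
It fails at once if the mould is lifted (5 mm), tipped or shifted more than 12 mm (distance of mould from where it was at the start of the episode above 0.012 m or height (world z) of mould above 0.005 m or angle between mould's own z axis and vertical above 0.06 rad).
It fails at once if the cup, pebble, bottle or spatula is moved more than 15 mm (distance of any of cup, rock, bottle, stirrer from where it was at the start of the episode above 0.015 m).
It also fails if it takes over 48 s, if anything falls off the work surface, if the arm or the gripper's body presses on something with over 40 N, if the wrist force passes 120 N, or if a joint passes its speed limit or range.

### The arm

A 6-joint arm with a two-finger parallel gripper is mounted at the origin on the work surface. World frame = base frame: x ahead of the robot, y to its left, z up, the work surface at z = 0. Lengths are in m, angles in degrees, forces in N, time in s.
With the tool pointing down it reaches from about 0.3 to 0.75 m from the base axis. Payload 8.5 kg.
Tool frame: the origin (TCP) lies midway between the tips of the shut fingers; the grasp point (between the pads) lies env.tcp_to_grasp behind it (env.tcp_to_grasp is the distance from the TCP to the grasp point, in m); z points along the fingers, y is the line along which they close (so a half turn about z gives the same grasp; the last joint's range is limited). The gripper opens to 85 mm and grips with 20 to 120 N. Pads are 22 mm wide; open, the fingers measure 114 mm over their backs; the gripper's body (76 mm by 85 mm) begins 54 mm behind the grasp point. The pads swing forward as they close: fully open they stand 13 mm farther back than shut.
Start: joints at [58.367, 21.807, 74.336, -0, 83.858, -12.336], TCP at [0.182, 0.519, 0.231] pointing down, gripper open.
Joint ranges: [-178.18, 178.18], [-50.72, 133.34], [12.68, 142.11], [-81.47, 261.47], [9.98, 163.14], [-165.26, 165.26]. Speed limits (degrees/s): [136.94, 136.94, 180, 180, 180, 180].

### API

Orientations are given as a 3x3 rotation matrix whose columns are the frame's x, y, z axes.
In Python, from rig import observe, optics, job, env gives the robot as it stands. The module is installed in compiled form; this text tells all that it offers.
- The arm moves only by the shell command python3 -m jog 'ROWS' [FORCE]. ROWS is JSON, a list of rows, each a list of 7 numbers: the turn, a rotation vector about the tool's x, y, z in rad, then the shift along the tool's x, y, z in m, then the opening in per cent of the stroke, from 0 (shut) to 100 (fully open). A call has 1 to 10 rows; each row shifts and turns the commanded pose from where the row before left it, along the tool's axes as they then stand; what a row does not reach is not made up. A row lasts 1/8 s, in which the tool goes at most 62.5 mm and 10.7 degrees, less where a joint would pass 70% of its speed; a pose out of reach is approached as far as the arm can. A call is refused whole if a number of a shift passes 0.0625 or a number of a turn 0.188, either way. A call with a gripper value outside its range is refused whole. The fingers move at their own pace and stop on an object; FORCE is the grip in N (left out, the last holds). Time passes only in rows, so rows that do not move let the fingers close. It gives the time, the measured TCP pose, the force, the opening and the grip force at its end, in the units of the state.
- observe(): the state, without advancing time (a new reading comes with each control period).
- optics.get_image(name): name is "side" or "top"; returns a dict with "pixels" (420x560x3 uint8, red, green, blue), "mtx" (3x3 intrinsics, pixels), "rvec" (rotation vector, rad) and "tvec" (3), from world to camera coordinates, as OpenCV has them. Camera axes: x right, y down, z forward; pixel columns grow to the right and rows downward; lengths in m; the calibration is good to about 2 mm. A picture is of the moment at which its call begins. There is no depth.
- job.close_job(): hands the job in; it is judged then, once.
The state is a dict: "time_s": time; "q": joint angles; "qvel": joint speeds; "joint_efforts": joint torques, N m; "position": TCP position; "tool_rot": TCP orientation; "ft_force": force on the tool from outside, world axes, zero at the start; "wrist_torque": the same for the moment, N m; "grip_width": finger opening in m; "gripper_force": force on a finger pad.
Only numpy, scipy, OpenCV 4.12 (cv2) and the standard library are available. Lean on these libraries where they do the work, as an engineer would, in place of code of your own. Each camera call takes 0.05 s, during which the arm holds its last target. There are 200 camera calls.

## Working session

There is one attempt and no reset: what is moved stays moved. The work goes in short steps, Python scripts to look and compute and a shell command to move; the robot and the scene stay as the last step left them, time stands still between calls to the robot, and variables do not carry over. Pictures are saved under pics/ and viewed, at most 10 in all, crops included, and the job is handed in when it is done.

```bash
mkdir -p pics; python3 - <<'E'
from rig import observe, optics, env
import cv2,pickle
for n in("top","side"):
    d=optics.get_image(n); pickle.dump(d,open(n+".pkl","wb")); cv2.imwrite(f"pics/{n}0.png",d["pixels"][:,:,::-1])
s=observe(); print(s["time_s"],s["position"],s["tool_rot"],s["ft_force"],s["grip_width"],env.tcp_to_grasp)
E
```

```text
0.1 [0.18162334 0.51887176 0.23077821] [[-9.43811248e-01  3.30484321e-01 -6.65297964e-04]
 [ 3.30484893e-01  9.43810602e-01 -1.13269863e-03]
 [ 2.53576136e-04 -1.28892463e-03 -9.99999137e-01]] [-0.03499727 -0.53790052  0.01197981] 0.08553423464659837 0.0187
```

View pics/top0.png

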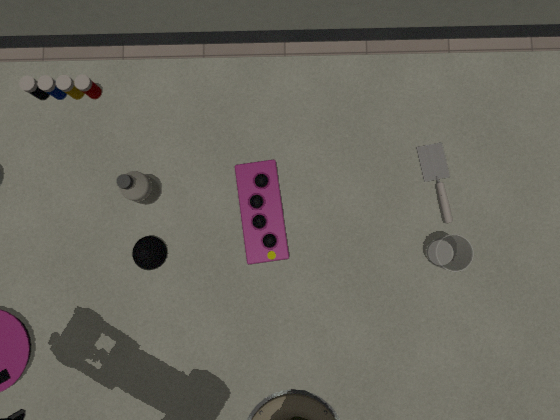

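View pics/side0.png

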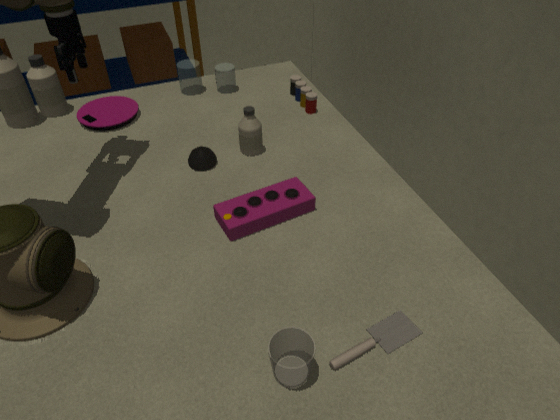

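The top view shows the mould centred near (262,212), the yellow dot at (271,255), and castings 1–4 at about (269,240), (259,221), (257,201) and (262,180). The side view agrees, with the dot at (227,216) and the castings running right to (292,193). The arm is well away at the left, and the bottle, pebble, cup and spatula are all clear of the mould.

```bash
cat > loc.py <<'E'
import cv2,pickle,numpy as np
def back(d,uv,z):
    R=cv2.Rodrigues(np.array(d["rvec"],float))[0];t=np.array(d["tvec"],float).ravel()
    r=R.T@np.linalg.solve(d["mtx"],[*uv,1]);c=-R.T@t
    return (c+r*(z-c[2])/r[2])[:2]
def blobs(d):
    im=d["pixels"]; h=cv2.cvtColor(im,cv2.COLOR_RGB2HSV)
    pink=cv2.inRange(h,(140,100,60),(175,255,255))
    n,l,s,c=cv2.connectedComponentsWithStats(pink)
    ok=[i for i in range(1,n) if s[i,4]>500 and s[i,0]>100 and s[i,1]>100]
    i=max(ok,key=lambda k:s[k,4]); pts=np.argwhere(l==i)[:,::-1]
    hull=cv2.convexHull(pts.astype(np.int32)); m=np.zeros(l.shape,np.uint8); cv2.fillConvexPoly(m,hull,255)
    yel=cv2.inRange(h,(18,100,80),(35,255,255))&m
    dark=((im.max(2)<70).astype(np.uint8)*255)&m
    out=[]
    for q in(yel,dark):
        n,l,s,c=cv2.connectedComponentsWithStats(q)
        out.append([(s[k,4],c[k]) for k in range(1,n) if s[k,4]>15])
    return out,cv2.minAreaRect(hull)
E
python3 - <<'E'
from loc import *
for n in("top","side"):
    d=pickle.load(open(n+".pkl","rb")); (y,k),rect=blobs(d)
    P=[]
    for nm,L,z in(("y",y,.046),("k",k,.051)):
        for a,c in L:
            p=back(d,c,z); P.append(p); print(n,nm,a,c.round(1),p.round(4))
    P=np.array(P); o=np.argsort(np.hypot(*(P-P[0]).T)); print(np.linalg.norm(np.diff(P[o],axis=0),axis=1).round(4))
    print(rect)
    print("px size",np.linalg.norm(back(d,(262,212),.05)-back(d,(263,212),.05)))
E
```

```text
top y 58 [271.2 254.7] [0.4379 0.0454]
top k 153 [261.1 180.2] [0.613  0.0675]
top k 152 [256.2 201. ] [0.5635 0.0792]
top k 153 [258.8 221.2] [0.5159 0.0734]
top k 156 [269.3 240.4] [0.4709 0.0493]
[0.0332 0.0511 0.0479 0.0509]
((261.06842041015625, 211.49044799804688), (100.07695770263672, 42.1497917175293), 82.05652618408203)
px size 0.0023454262919813756
side y 32 [226.9 216.1] [0.4387 0.0446]
side k 108 [291.5 193.3] [0.613  0.0611]
side k 111 [271.3 195.2] [0.5632 0.0729]
side k 113 [254.4 201.2] [0.5161 0.0666]
side k 1120 [265.6 220.3] [ 0.5186 -0.0088]
side k 120 [239.6 211.6] [0.4705 0.0433]
[0.0318 0.0512 0.0754 0.0931 0.0512]
((265.0269775390625, 207.57757568359375), (39.62779998779297, 100.11666107177734), 70.82098388671875)
px size 0.0024143839690824774
```

```bash
python3 -m jog '[[0,0,0,-0.0428,-0.0348,0,0],[0,0,0,-0.0428,-0.0348,0,0],[0,0,0,-0.0428,-0.0348,0,0],[0,0,0,-0.0428,-0.0348,0,0],[0,0,0,-0.0428,-0.0348,0,0],[0,0,0,-0.0428,-0.0348,0,0],[0,0,0,-0.0428,-0.0348,0,0],[0,0,0,-0.0428,-0.0348,0,0],[0,0,0,-0.0428,-0.0348,0,0],[0,0,0,-0.0428,-0.0348,0,0]]'
python3 -m jog '[[0,0,-0.0842,0,0,0,0],[0,0,-0.0842,0,0,0,0],[0,0,-0.0842,0,0,0,0],[0,0,-0.0842,0,0,0,0],[0,0,0,0,0,0,0],[0,0,0,0,0,0,0]]'
python3 -c "
from rig import observe;print(observe()['tool_rot'].round(4))"
```

```text
time_s: 1.35
position: [0.4713, 0.0475, 0.2312]
tool_rot: [[-0.944, 0.331, -0.0], [0.331, 0.944, 0.0], [0.0, 0.0, -1.0]]
ft_force: [0.4, 0.9, -0.3]
grip_width: 0.0
gripper_force: 0.0
time_s: 2.1
position: [0.4706, 0.0492, 0.2312]
tool_rot: [[-1.0, 0.002, -0.0], [0.002, 1.0, 0.0], [0.0, 0.0, -1.0]]
ft_force: [-0.6, 0.7, 0.1]
grip_width: -0.0002
gripper_force: 0.0
[[-1.0e+00  1.6e-03 -3.0e-04]
 [ 1.6e-03  1.0e+00  0.0e+00]
 [ 3.0e-04  0.0e+00 -1.0e+00]]
```

```bash
python3 -m jog '[[0,0,0,0,-0.001,0.03,0],[0,0,0,0,0,0.035,0],[0,0,0,0,0,0.035,0],[0,0,0,0,0,0.03,0],[0,0,0,0,0,0.02,0],[0,0,0,0,0,0.012,0],[0,0,0,0,0,0.005,0],[0,0,0,0,0,0,0],[0,0,0,0,0,0,0]]'
python3 - <<'E'
from rig import optics
import cv2,numpy as np
a=optics.get_image("top")["pixels"][140:280,180:340]; b=optics.get_image("side")["pixels"][130:270,190:350]
cv2.imwrite("pics/c1.png",cv2.resize(np.hstack([a,b])[:,:,::-1],None,fx=2.5,fy=2.5,interpolation=cv2.INTER_CUBIC))
E
```

```text
time_s: 3.22
position: [0.471, 0.0482, 0.0649]
tool_rot: [[-1.0, 0.0, 0.001], [0.0, 1.0, -0.0], [-0.001, -0.0, -1.0]]
ft_force: [0.1, 0.5, -1.1]
grip_width: 0.0
gripper_force: 0.0
```

View pics/c1.png

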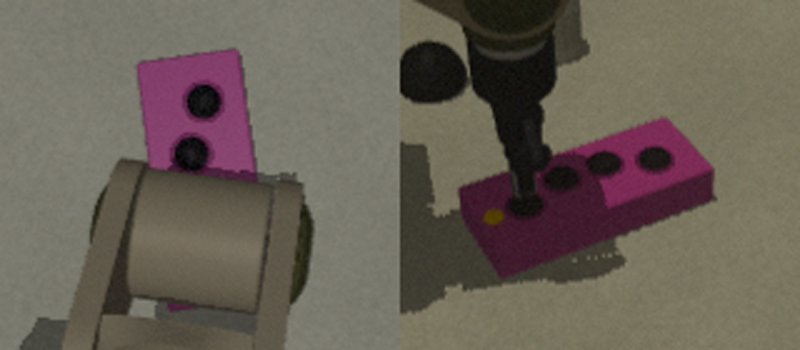

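In the side half, the shut fingertips sit right over casting 1 at about crop (523,200). The top half shows the wrist covering castings 1 and 2. I'll press by small steps now.

```bash
python3 -m jog '[[0,0,0,0,0,0.003,0],[0,0,0,0,0,0.003,0],[0,0,0,0,0,0.001,0],[0,0,0,0,0,0.001,0],[0,0,0,0,0,0.001,0],[0,0,0,0,0,0,0],[0,0,0,0,0,0,0]]'
python3 -m jog '[[0,0,0,0,0,0.001,0],[0,0,0,0,0,0.001,0],[0,0,0,0,0,0,0],[0,0,0,0,0,0,0]]'
```

```text
time_s: 4.2
position: [0.4707, 0.0482, 0.0554]
tool_rot: [[-1.0, -0.0, 0.0], [-0.0, 1.0, -0.0], [-0.0, -0.0, -1.0]]
ft_force: [-0.7, -0.1, 1.1]
grip_width: -0.0003
gripper_force: 0.8
time_s: 4.7
position: [0.4707, 0.0482, 0.0534]
tool_rot: [[-1.0, -0.0, 0.0], [-0.0, 1.0, -0.0], [-0.0, -0.0, -1.0]]
ft_force: [-1.6, -0.4, 3.2]
grip_width: 0.0002
gripper_force: 1.9
```

```bash
python3 -m jog '[[0,0,0,0,0,-0.006,0],[0,0,0,0,0,-0.0106,0],[0,0,0,-0.015,0.008,0,0],[0,0,0,-0.015,0.008,0,0],[0,0,0,-0.0153,0.0083,0,0],[0,0,0,0,0,0,0],[0,0,0,0,0,0.006,0],[0,0,0,0,0,0.005,0],[0,0,0,0,0,0.001,0],[0,0,0,0,0,0,0]]'
python3 -m jog '[[0,0,0,0,0,0.001,0],[0,0,0,0,0,0.001,0],[0,0,0,0,0,0.001,0],[0,0,0,0,0,0.001,0],[0,0,0,0,0,0,0],[0,0,0,0,0,0,0]]'
```

```text
time_s: 5.95
position: [0.5159, 0.0724, 0.0578]
tool_rot: [[-1.0, 0.0, -0.0], [0.0, 1.0, -0.0], [0.0, -0.0, -1.0]]
ft_force: [0.2, -0.3, 0.5]
grip_width: -0.0002
gripper_force: 0.0
time_s: 6.7
position: [0.5161, 0.0725, 0.054]
tool_rot: [[-1.0, 0.0, 0.0], [0.0, 1.0, -0.0], [-0.0, -0.0, -1.0]]
ft_force: [-0.4, 0.5, 3.7]
grip_width: -0.0002
gripper_force: 1.6
```

```bash
python3 -m jog '[[0,0,0,0,0,-0.006,0],[0,0,0,0,0,-0.01,0],[0,0,0,-0.016,0.002,0,0],[0,0,0,-0.016,0.002,0,0],[0,0,0,-0.0154,0.0017,0,0],[0,0,0,0,0,0,0],[0,0,0,0,0,0.006,0],[0,0,0,0,0,0.005,0],[0,0,0,0,0,0.001,0],[0,0,0,0,0,0,0]]'
python3 -m jog '[[0,0,0,0,0,0.001,0],[0,0,0,0,0,0.001,0],[0,0,0,0,0,0.001,0],[0,0,0,0,0,0.001,0],[0,0,0,0,0,0,0],[0,0,0,0,0,0,0]]'
```

```text
time_s: 7.95
position: [0.5632, 0.0782, 0.0578]
tool_rot: [[-1.0, 0.0, -0.0], [0.0, 1.0, 0.0], [0.0, 0.0, -1.0]]
ft_force: [0.7, 0.2, 0.6]
grip_width: 0.0004
gripper_force: 0.0
time_s: 8.7
position: [0.5635, 0.0782, 0.0541]
tool_rot: [[-1.0, -0.0, 0.0], [-0.0, 1.0, -0.0], [-0.0, -0.0, -1.0]]
ft_force: [0.1, 0.0, 2.1]
grip_width: 0.0001
gripper_force: 1.6
```

```bash
python3 -m jog '[[0,0,0,0,0,0.0005,0],[0,0,0,0,0,0,0],[0,0,0,0,0,0,0]]'
python3 -m jog '[[0,0,0,0,0,-0.006,0],[0,0,0,0,0,-0.0105,0],[0,0,0,-0.0165,-0.004,0,0],[0,0,0,-0.0165,-0.004,0,0],[0,0,0,-0.0165,-0.0037,0,0],[0,0,0,0,0,0,0],[0,0,0,0,0,0.006,0],[0,0,0,0,0,0.005,0],[0,0,0,0,0,0.001,0],[0,0,0,0,0,0,0]]'
python3 -m jog '[[0,0,0,0,0,0.001,0],[0,0,0,0,0,0.001,0],[0,0,0,0,0,0.001,0],[0,0,0,0,0,0.001,0],[0,0,0,0,0,0,0],[0,0,0,0,0,0,0]]'
```

```text
time_s: 9.07
position: [0.5635, 0.0782, 0.0535]
tool_rot: [[-1.0, 0.0, 0.0], [0.0, 1.0, 0.0], [-0.0, 0.0, -1.0]]
ft_force: [-0.1, 1.2, 4.1]
grip_width: -0.0
gripper_force: 1.9
time_s: 10.32
position: [0.6127, 0.0666, 0.0579]
tool_rot: [[-1.0, -0.0, -0.0], [-0.0, 1.0, 0.0], [0.0, 0.0, -1.0]]
ft_force: [-0.3, -0.6, 0.2]
grip_width: -0.0004
gripper_force: 0.0
time_s: 11.08
position: [0.613, 0.0665, 0.0541]
tool_rot: [[-1.0, -0.0, 0.0], [-0.0, 1.0, -0.0], [-0.0, -0.0, -1.0]]
ft_force: [-0.9, 0.6, 4.0]
grip_width: -0.0
gripper_force: 1.5
```

Casting 4 gave about 3 mm as well. I'll retreat and check before handing in.

```bash
python3 -m jog '[[0,0,0,0,0,-0.006,0],[0,0,0,0,0,-0.02,0],[0,0,0,0,0,-0.04,0],[0,0,0,0,0,-0.05,0],[0,0,0,0,0,-0.04,0],[0,0,0,0,0,-0.01,0],[0,0,0,0,0,0,0],[0,0,0,0,0,0,0]]'
python3 - <<'E'
from rig import optics
import cv2,pickle,numpy as np
a=pickle.load(open("side.pkl","rb"))["pixels"][100:400,180:440]; b=optics.get_image("side")["pixels"][100:400,180:440]
cv2.imwrite("pics/end.png",cv2.resize(np.hstack([a,b])[:,:,::-1],None,fx=1.5,fy=1.5))
E
```

```text
time_s: 12.08
position: [0.6123, 0.0665, 0.2181]
tool_rot: [[-1.0, 0.0, -0.003], [0.0, 1.0, 0.0], [0.003, 0.0, -1.0]]
ft_force: [-0.7, 0.9, 0.2]
grip_width: 0.0003
gripper_force: 0.0
```

View pics/end.png

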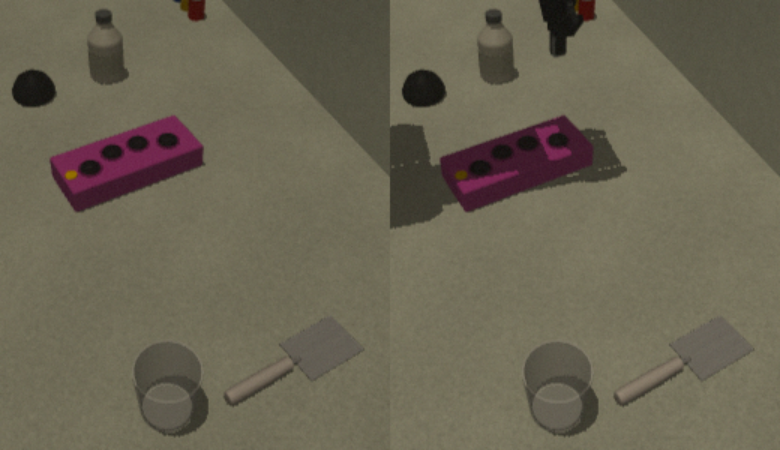

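The before and after halves match: the mould corner is at (52,157) and then (442,157), which is the same place once the 390 px offset is taken off. The bottle, pebble, cup and spatula have not moved, and the hand is well above the mould.

```bash
python3 -c "
from rig import job;print(job.close_job())"
```

```text
the job is handed in; nothing more can be done
None
```

I touched all four castings in order from the yellow dot, pressing each about 3 to 3.5 mm by the arm's height and force readings; the last picture showed nothing moved and the hand clear, and I handed the job in at about 12 s (no verdict came back).

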